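Switch the milling-ball feeder to the empty jar

ROBOT

A 6-joint arm with a two-finger parallel gripper is mounted at the origin on the work surface. World frame = base frame: x ahead of the robot, y to its left, z up, the work surface at z = 0. Lengths are in m, angles in rad, forces in N, time in s.
With the tool pointing down it reaches from about 0.35 to 0.725 m from the base axis. Payload 4.3 kg.
Tool frame: the origin (TCP) lies on the front face of the gripper's body, between the roots of the fingers; the fingertips stand 73 mm ahead of it and the grasp point (between the pads) lies 54 mm ahead of it; x points along the fingers, z is the direction in which the jaws open and shut, and the axes are right-handed (so a half turn about x gives the same grasp; the last joint's range is limited). The gripper opens to 85 mm and grips with 20 to 120 N. Pads are 22 mm wide; open, the fingers measure 114 mm over their backs; the gripper's body (76 mm by 85 mm) begins 54 mm behind the grasp point. The pads swing forward as they close: fully open they stand 13 mm farther back than shut.
Start: joints at [-1.277, 0.377, 0.081, 1.274, 0, 1.46], TCP at [0.226, -0.529, 0.304] pointing down, gripper open.
Joint ranges: [-2.72, 2.72], [-0.84, 1.66], [-1.02, 1.22], [-1.77, 2.12], [-1.37, 1.28], [-3.14, 3.14]. Speed limits (rad/s): [2.57, 2.57, 3.14, 3.14, 3.14, 3.14].

INTERFACE

Orientations are given as [roll, pitch, yaw] about the fixed x, y, z axes, in that order (R = Rz(yaw) Ry(pitch) Rx(roll)).
In Python, from workcell import bot gives the robot as it stands.
- The arm moves only by the shell command python3 -m inch 'ROWS' [FORCE]. ROWS is JSON, a list of rows, each a list of 5 numbers: the shift along the tool's x, y, z in m, then the turn about the tool's x in rad, then the finger opening in m, from 0 to 0.0854. In form: [[dx, dy, dz, roll, jaw], ...]. A call has 1 to 10 rows; each row is the pose to reach, as a shift and turn from the pose commanded when the call began, along the tool's axes at that moment; what a row does not reach only later rows make up. A row lasts 1/8 s, in which the tool goes at most 62.5 mm and 10.7 degrees, less where a joint would pass 70% of its speed; a pose out of reach is approached as far as the arm can. A call with a gripper value outside its range is refused whole. The fingers move at their own pace and stop on an object; FORCE is the grip in N (left out, the last holds). Time passes only in rows, so rows that repeat a pose let the fingers close. It gives the time, the measured TCP pose, the force and the opening at its end, in the units of the state.
- bot.read_state(): the state, without advancing time (a new reading comes with each control period).
- bot.grab_frame(name): name is "side" or "top" or "wrist"; returns the picture (480x640x3 uint8, red, green, blue); there is no depth.
- bot.camera_model(name): a dict with "fx", "fy", "cx", "cy" (pixels), "R" (3x3) and "t" (3): a world point X has camera coordinates R X + t; the wrist camera has in their place "hand_eye" (4x4, takes a point from camera to tool coordinates, whose origin is the TCP and whose axes are the tool frame's). Camera axes: x right, y down, z forward; pixel columns grow to the right and rows downward; lengths in m; the calibration is good to about 2 mm. The wrist camera is an equidistant fisheye: a pixel r from the principal point sees the ray r / f radians off the axis. A picture is of the moment at which its call begins: read the wrist's pose just before it. camera_model takes no time and is no camera call.
- bot.hand_in(): hands the job in, once; it reports no verdict.
Trained networks look in the newest picture that a camera, given by its name, has taken for a name from the list of things; names that differ only in an ending like _2 or _b are one class to them, and where a whole thing is asked for, a point or a joint stands for the part that bears it (a point fixed in the world has none). Each returns a list of dicts, best first, with "confidence" (0 to 1); they miss things now and then, are a little off and sometimes report something else, mostly with a low value. They report only what shows in the picture. A call takes as long as a camera call. They do not tell look-alikes from the thing itself.
- bot.spot_in(camera, target): "centre" ([row, column] as shares, 0 to 1, of the picture: columns of its width, rows of its height, amid what is visible of it).
- bot.masks_of(camera, target): "pixels" (480x640 bool, what is visible of it) and "centre" ([row, column] as shares, 0 to 1, of the picture: columns of its width, rows of its height, amid what is visible of it).
The state is a dict: "time_s": time; "joints": joint angles; "dq": joint speeds; "effort": joint torques, N m; "eef_pos": TCP position; "eef_rot": TCP orientation; "force": force on the tool from outside, world axes, zero at the start; "ft_torque": the same for the moment, N m; "gripper_width": finger opening in m.
Only numpy, scipy, OpenCV 4.12 (cv2) and the standard library are available. Lean on these libraries where they do the work, as an engineer would, in place of code of your own. Each camera call takes 0.05 s, during which the arm holds its last target.

TASK

The left-hand mill jar is full of milling balls: press down the raised right-hand end of the seesaw gate with a fingertip, so that it rocks over its pivot and leads to the right-hand chute. Then push the stop blade's paddle to the right until the feed channel is open, and the three waiting balls roll down by themselves into the empty right-hand jar. Do not pick up or touch the balls or the jars, and leave the other things on the bench where they are.

Things in the scene. Friction and masses are not known exactly. Their poses are not given: they have to be found in the camera images.
- feeder: Plywood and aluminium ball feeder, fixed. Origin on the bench under the gate's pivot; x points away from the robot, up the 42 mm wide feed channel (34 mm inside), y left, z up. The channel descends at 0.25 rad from (0.196, 0, 0.224) to its mouth (0.031, 0, 0.182), walls 26 mm high. Side chutes, 50 mm wide, lead from (0, +/-0.08, 0.114) to y = +/-0.16 over the jars. Yaw up to 0.35 rad either way.
- gate (a joint): Steel seesaw trough, 196 mm long along the feeder's y, 44 mm wide, pivoted about the feeder's x axis 150 mm up. Tilt in rad: -0.3 left end down (feeds the full jar; the start) to +0.3 right end down (feeds the empty jar), stops at both. Top-heavy: past the middle it falls over and stays. 1 to 2 N at a pad rocks it. A 76 mm wide backstop rises from its near wall's middle to 72 mm above its floor.
- pad_right (a point): Middle of the top of the right-hand press pad, a flat steel ledge 38 mm (x) by 34 mm (y), 4 mm thick, sticking out from the gate towards the robot; 43 mm nearer the robot than the pivot's middle and 80 mm to its right. Moves with the gate: about 195 mm above the bench at the start, 147 mm when fully over. Nothing is above or below it.
- pad_left (a point): The same point of the left-hand press pad (80 mm to the left of the pivot): about 147 mm above the bench at the start, 195 mm when the gate is fully over.
- blade (a joint): Stop blade: upright steel plate across the mouth of the feed channel, holding the balls back; hangs from a bar and slides to the feeder's right (-y). Travel in m: 0 shut (0 to 0.004 at the start) to 0.060 at its stop; the channel is fully open from 0.040. Friction about 1 N; it stays where it is left.
- paddle (a point): Middle of the left (outer) face, the one to push, of the blade's paddle: upright steel plate 34 mm (feeder x) by 55 mm high, 8 mm thick, at the left end of the blade's bar, edges 226 and 281 mm above the bench. Push it to the feeder's right (-y). At travel 0 it is at (0.026, 0.094, 0.256) in the feeder's frame. Nothing stands left of it at its height.
- ball1: White ceramic milling ball, 30 mm diameter, 45 g, loose; number 1 of three in a row in the feed channel behind the blade, counted from the blade. Origin at its centre. Polished: once the blade is out of the way it rolls down by itself in 1 to 2 s.
- ball2: White ceramic milling ball, 30 mm diameter, 45 g, loose; number 2 of three in a row in the feed channel behind the blade, counted from the blade. Origin at its centre. Polished: once the blade is out of the way it rolls down by itself in 1 to 2 s.
- ball3: White ceramic milling ball, 30 mm diameter, 45 g, loose; number 3 of three in a row in the feed channel behind the blade, counted from the blade. Origin at its centre. Polished: once the blade is out of the way it rolls down by itself in 1 to 2 s.
- jar_empty: Empty terracotta mill jar, open on top, 144 mm diameter, 85 mm high, 6 mm wall, inner floor 8 mm up, loose (0.8 kg), under the end of the right-hand chute, its axis 215 mm to the right of the pivot. Origin at the centre of its underside.
- jar_full: The same kind of jar, full of milling balls, under the left-hand chute, 215 mm to the left of the pivot. Origin at the centre of its underside.
- pitcher: Small terracotta pitcher, 80 mm diameter, 140 mm high, standing behind the feeder on its right. Origin at the centre of its underside.
- kiln_post: Pale plaster kiln post, upright cylinder 32 mm diameter, 70 mm high, in front of the feeder on its right. Origin at the centre of its underside.
- brush: Brush 170 mm long, lying loose on the bench between the feeder and the robot. Origin under its middle.
- rib: Spatula 150 mm long, lying loose on the bench behind the feeder on its left. Origin under its middle.
- brick: Plain red-brown clay brick 110 x 210 x 60 mm, on the left of the bench. Origin at the centre of its underside.
- glaze_bowl: White ceramic bowl, 100 mm diameter, 50 mm high, standing on the brick. Origin at the centre of its underside.
- slip_jar: Clear plastic jar, 60 mm diameter, 110 mm high, on the right of the bench. Origin at the centre of its underside.
Not all that is in view belongs to the job. Leave any yellow look-alike of the jar_empty alone.

How it is judged:
By the outcome, as a careful person would: the job done as asked, in the order asked, and still so for the second after the job is handed in, with the robot touching nothing.
It also fails if it takes over 43 s, if anything falls off the work surface, if the arm or the gripper's body presses on something with over 40 N, if the wrist force passes 120 N, or if a joint passes its speed limit or range.

## Working session

There is one attempt and no reset: what is moved stays moved. The work goes in short steps, Python scripts to look and compute and a shell command to move; the robot and the scene stay as the last step left them, time stands still between calls to the robot, and variables do not carry over. Pictures are saved under pics/ and viewed, and the job is handed in when it is done.

```bash
mkdir -p pics; ls; python3 - <<'E'
from workcell import bot
import cv2
s=bot.read_state();print({k:s[k] for k in('time_s','eef_pos','eef_rot','force','gripper_width')})
for n in('side','top'):
    im=bot.grab_frame(n);cv2.imwrite(f'pics/{n}0.png',im[:,:,::-1])
    m=bot.camera_model(n);print(n,m)
E
```

```text
pics
{'time_s': 0.0, 'eef_pos': array([ 0.2257835 , -0.52826402,  0.30296087]), 'eef_rot': array([3.02680441, 1.56874596, 1.85981295]), 'force': array([-0.77999445, -0.16704924, -0.3690157 ]), 'gripper_width': 0.08522602734911723}
side {'fx': 481.69765116392375, 'fy': 481.69765116392375, 'cx': 313.30352382303073, 'cy': 237.11813014610024, 'R': array([[-0.76986002, -0.63809465, -0.01227873],
       [-0.32383111,  0.40713565, -0.85403394],
       [ 0.54995359, -0.65351036, -0.52007236]]), 't': array([0.37497344, 0.31563677, 0.97851881])}
top {'fx': 469.4585642577898, 'fy': 469.4585642577898, 'cx': 321.6189593713473, 'cy': 236.9598895942854, 'R': array([[-0.0050524 , -0.99998261, -0.00304247],
       [-0.99327973,  0.00537029, -0.11561378],
       [ 0.11562811,  0.0024379 , -0.99328958]]), 't': array([0.01426239, 0.54628949, 1.2484274 ])}
```

View pics/side0.png

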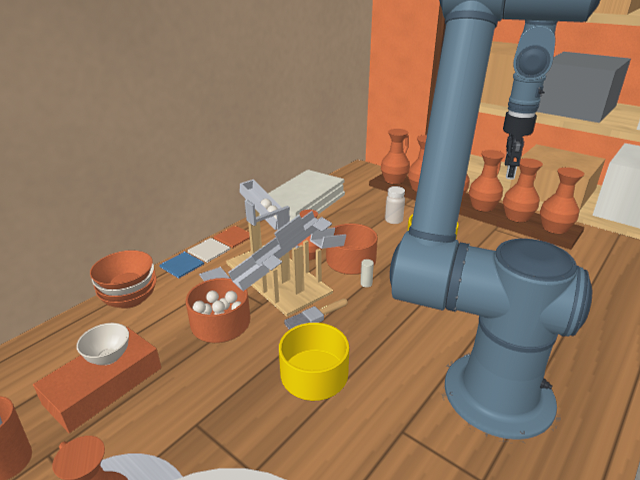

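View pics/top0.png

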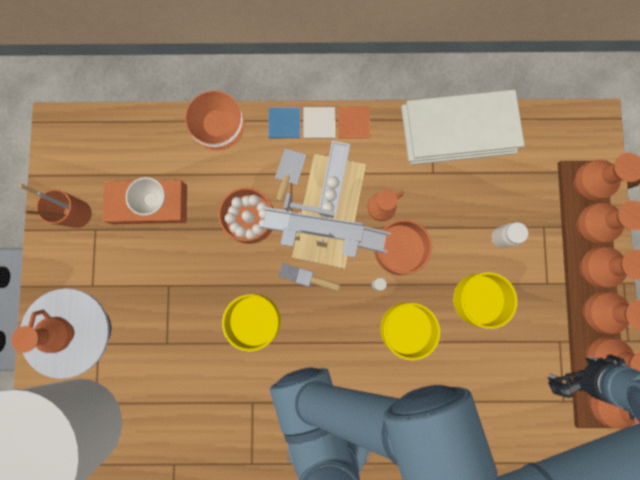

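```bash
python3 - <<'E'
from workcell import bot
import cv2
a=cv2.imread('pics/top0.png')[130:290,210:440]; cv2.imwrite('pics/topc.png',cv2.resize(a,None,fx=3.4,fy=3.4,interpolation=2))
a=cv2.imread('pics/side0.png')[165:345,180:390]; cv2.imwrite('pics/sidec.png',cv2.resize(a,None,fx=3.3,fy=3.3,interpolation=2))
for c in('top','side'):
    bot.grab_frame(c)
    for n in('jar_empty','pad_right','paddle','gate','ball1'):
        for d in bot.spot_in(c,n)[:3]:
            r,q=d['centre'];print(c,n,round(d['confidence'],2),'row %.1f col %.1f'%(r*480,q*640))
E
```

```text
top jar_empty 0.97 row 248.5 col 403.5
top jar_empty 0.91 row 328.6 col 406.8
top jar_empty 0.81 row 320.7 col 249.9
top pad_right 0.8 row 230.6 col 324.3
top paddle 0.91 row 207.7 col 306.5
top paddle 0.53 row 195.8 col 144.8
top paddle 0.38 row 180.2 col 332.1
top gate 0.7 row 228.3 col 325.6
top ball1 0.65 row 181.8 col 332.2
top ball1 0.61 row 195.4 col 330.6
top ball1 0.55 row 203.7 col 328.1
side jar_empty 0.96 row 360.4 col 314.8
side jar_empty 0.81 row 247.6 col 352.8
side jar_empty 0.62 row 221.9 col 410.3
side pad_right 0.59 row 238.3 col 290.1
side pad_right 0.24 row 216.4 col 265.0
side paddle 0.97 row 214.9 col 265.7
side gate 0.84 row 238.3 col 291.6
side ball1 0.5 row 203.7 col 265.6
side ball1 0.43 row 208.0 col 273.9
```

View pics/topc.png

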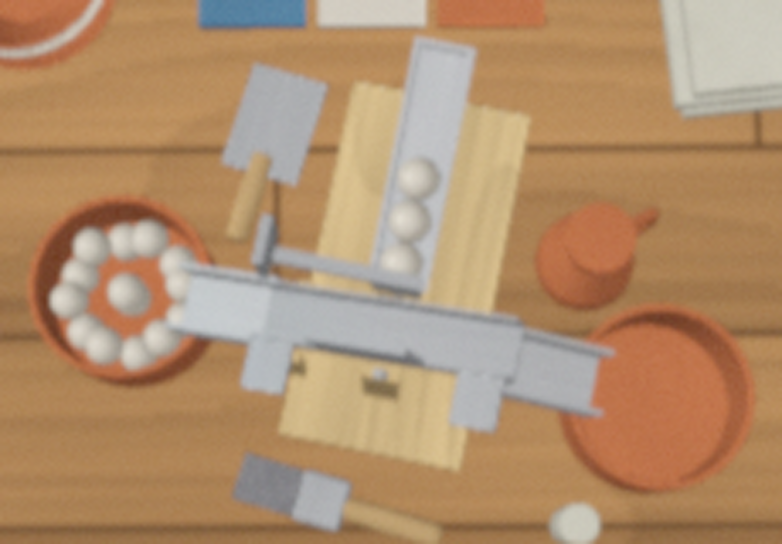

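View pics/sidec.png

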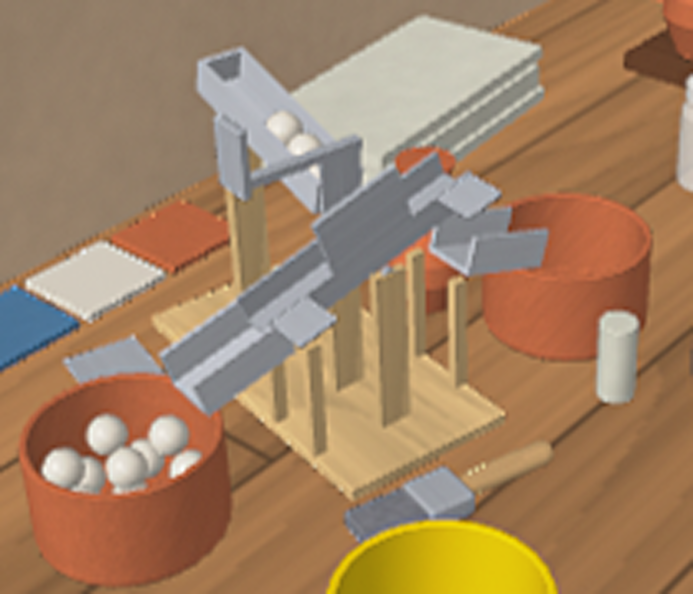

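```bash
cat > h.py <<'E'
from workcell import bot
import numpy as np
from scipy.optimize import least_squares
from scipy.spatial.transform import Rotation as Ro
def proj(c,X):
    m=bot.camera_model(c);p=m['R']@np.array(X)+m['t'];return np.array([m['fx']*p[0]/p[2]+m['cx'],m['fy']*p[1]/p[2]+m['cy']])
def W(f,P): c,s=np.cos(f[2]),np.sin(f[2]);return np.array([f[0]+c*P[0]-s*P[1],f[1]+s*P[0]+c*P[1],P[2]])
E
python3 - <<'E'
from h import *
T=lambda u,v:np.array([210+u/3.4,130+v/3.4]);S=lambda u,v:np.array([180+u/3.3,165+v/3.3])
obs=[('top',(-.043,-.08,.195),T(476,402)),('top',(-.043,.08,.147),T(267,362)),
('side',(-.043,-.08,.195),S(470,194)),('side',(-.043,.08,.147),S(303,322)),
('side',(.026,.094,.256),S(232,157)),
('top',(0,-.215,.085),T(656,398)),('top',(0,.215,.085),T(123,290)),
('top',(.196,0.0,.25),T(445,43))]
r=least_squares(lambda f:np.concatenate([proj(c,W(f,P))-o for c,P,o in obs]),[.5,0,-.2],loss='soft_l1')
print(r.x);print(r.fun.reshape(-1,2).round(1))
for n,P in dict(pr=(-.043,-.08,.195),pl=(-.043,.08,.147),pad=(.026,.094,.256)).items():print(n,W(r.x,P).round(4))
for c in('side','top'):
    m=bot.camera_model(c);print(c,-m['R'].T@m['t'])
s=bot.read_state();print(s['time_s'],Ro.from_euler('xyz',s['eef_rot']).as_matrix().round(3))
E
```

```text
[ 0.5561202   0.00854739 -0.21268761]
[[ 1.9  1.2]
 [-1.1  1.5]
 [ 2.4 -1.5]
 [ 0.3 -1.1]
 [-2.6 -1. ]
 [ 0.5  0.7]
 [-3.6 -1.1]
 [-0.9 -3.1]]
pr [ 0.4972 -0.0606  0.195 ]
pl [0.531  0.0958 0.147 ]
pad [0.6014 0.0949 0.256 ]
side [-0.14724987  0.75023374  0.7830693 ]
top [0.39833704 0.00828486 1.30325192]
0.7 [[ 0.     0.92   0.393]
 [-0.     0.393 -0.92 ]
 [-1.    -0.     0.   ]]
```

Candidates for the empty jar are the terracotta jar at top (403,248) and three yellow look-alikes at (249,321), (410,330) and (485,300). I pick the terracotta one under the right chute. The raised right pad is at top (350,248) and side (322,224). The left pad at (288,236) and the gate body at (324,230) could be mistaken for it. The paddle is at top (288,200), and the crops above confirm it.

Next I move above the right pad with the jaws closed and the roll aligned to the feeder.

```bash
python3 -m inch '[[-0.02,0.045,-0.035,0.08,0],[-0.02,0.09,-0.07,0.16,0],[-0.02,0.135,-0.105,0.24,0],[-0.02,0.18,-0.14,0.32,0],[-0.02,0.225,-0.175,0.4,0],[-0.02,0.27,-0.21,0.48,0],[-0.02,0.32,-0.245,0.56,0],[-0.02,0.37,-0.283,0.616,0],[-0.02,0.423,-0.321,0.616,0],[-0.02,0.423,-0.321,0.616,0]]'
python3 - <<'E'
from h import *
import cv2
s=bot.read_state();print(s['eef_pos'],Ro.from_euler('xyz',s['eef_rot']).as_matrix().round(3),s['force'])
im=bot.grab_frame('wrist')[:,:,::-1].copy()
m=bot.camera_model('wrist');print(m)
H=np.linalg.inv(m['hand_eye']);Rt=Ro.from_euler('xyz',s['eef_rot']).as_matrix()
f=[0.5561202,0.00854739,-0.21268761]
for P in[(-.043,-.08,.195),(-.062,-.063,.195),(-.062,-.097,.195),(-.043,.08,.147),(.026,.094,.256),(.026,.094,.281)]:
    p=H[:3,:3]@(Rt.T@(W(f,P)-s['eef_pos']))+H[:3,3]
    th=np.arctan2(np.hypot(p[0],p[1]),p[2]);q=p[:2]/np.hypot(p[0],p[1])*th
    u=(m['fx']*q[0]+m['cx'],m['fy']*q[1]+m['cy']);print(P,np.round(u))
    cv2.circle(im,(int(u[0]),int(u[1])),3,(0,0,255),1)
cv2.imwrite('pics/w1.png',im)
cv2.imwrite('pics/t1.png',bot.grab_frame('top')[:,:,::-1])
E
```

```text
time_s: 1.95
eef_pos: [0.4902, -0.064, 0.3239]
eef_rot: [2.366, 1.57, 0.59]
force: [0.2, -0.3, -0.7]
gripper_width: 0.0003
[ 0.49020153 -0.06401616  0.32385421] [[ 0.001  0.979 -0.204]
 [ 0.001 -0.204 -0.979]
 [-1.     0.001 -0.001]] [ 0.15849833 -0.33477508 -0.67304447]
{'fx': 371.64829954431775, 'fy': 371.64829954431775, 'cx': 331.47634458385363, 'cy': 241.6246296804018, 'hand_eye': array([[-9.72017822e-04, -2.59358490e-01,  9.65780632e-01,
        -6.93064265e-02],
       [ 3.14541384e-04, -9.65781120e-01, -2.59358304e-01,
         6.70276706e-02],
       [ 9.99999478e-01,  5.16770820e-05,  1.02033544e-03,
         2.59757984e-04],
       [ 0.00000000e+00,  0.00000000e+00,  0.00000000e+00,
         1.00000000e+00]])}
(-0.043, -0.08, 0.195) [322. 255.]
(-0.062, -0.063, 0.195) [293. 286.]
(-0.062, -0.097, 0.195) [352. 287.]
(-0.043, 0.08, 0.147) [117. 234.]
(0.026, 0.094, 0.256) [-13. 156.]
(0.026, 0.094, 0.281) [-49. 160.]
```

View pics/w1.png

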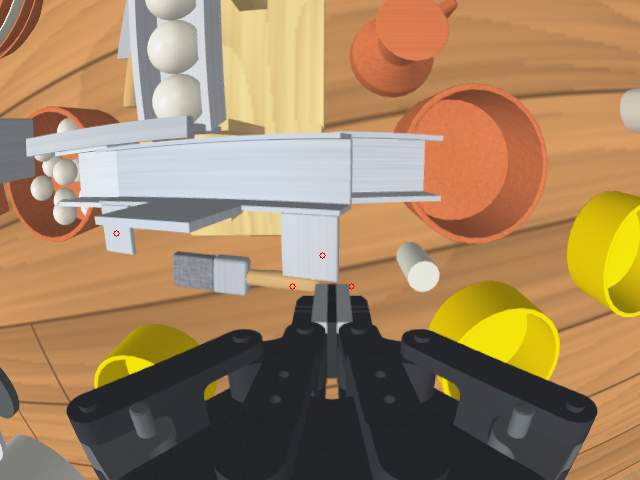

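View pics/t1.png

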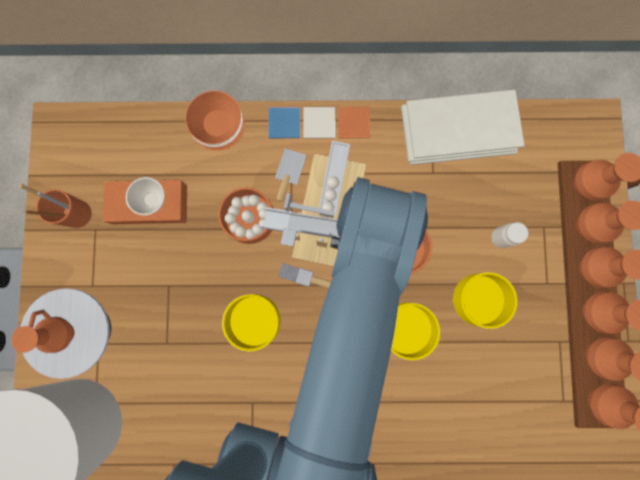

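```bash
cat >> h.py <<'E'
def wproj(Xw,pos,rot):
    m=bot.camera_model('wrist');H=np.linalg.inv(m['hand_eye']);Rt=Ro.from_euler('xyz',rot).as_matrix()
    p=H[:3,:3]@(Rt.T@(Xw-pos))+H[:3,3];h=np.hypot(p[0],p[1]);q=p[:2]/h*np.arctan2(h,p[2])
    return np.array([m['fx']*q[0]+m['cx'],m['fy']*q[1]+m['cy']])
E
python3 - <<'E'
from h import *
s=bot.read_state()
obs=[((-.062,-.063,.190),(284,277)),((-.062,-.097,.200),(338,282)),((-.062,.097,.142),(109,250)),((-.062,.063,.152),(134,254)),
((0,-.215,.085),(472,163))]
r=least_squares(lambda f:np.concatenate([wproj(W(f,P),s['eef_pos'],s['eef_rot'])-o for P,o in obs]),[.5,0,-.2],loss='soft_l1')
f=r.x;print(f,r.fun.reshape(-1,2).round(1))
Rt=Ro.from_euler('xyz',s['eef_rot']).as_matrix()
for P in[(-.043,-.08,.195),(-.05,-.085,.195),(.026,.094,.256)]:
    w=W(f,P);print(P,w.round(4),(Rt.T@(w-s['eef_pos'])).round(4))
E
```

```text
[ 0.56054406  0.01037895 -0.21004866] [[-0.5 -1.6]
 [ 4.2 -0.2]
 [-9.1  0.7]
 [-6.4  0.8]
 [ 2.3  0.8]]
(-0.043, -0.08, 0.195) [ 0.5018 -0.0589  0.195 ] [ 0.1288  0.011  -0.0106]
(-0.05, -0.085, 0.195) [ 0.4939 -0.0623  0.195 ] [ 0.1288  0.004  -0.0056]
(0.026, 0.094, 0.256) [0.6056 0.0969 0.256 ] [ 0.0677  0.08   -0.1846]
```

```bash
python3 -m inch '[[0.02,0.005,-0.004,0,0],[0.045,0.005,-0.004,0,0],[0.053,0.005,-0.004,0,0],[0.06,0.005,-0.004,0,0],[0.066,0.005,-0.004,0,0],[0.072,0.005,-0.004,0,0],[0.078,0.005,-0.004,0,0],[0.082,0.005,-0.004,0,0],[0.082,0.005,-0.004,0,0]]'
python3 - <<'E'
from h import *
import cv2
cv2.imwrite('pics/w2.png',bot.grab_frame('wrist')[:,:,::-1])
cv2.imwrite('pics/s2.png',bot.grab_frame('side')[165:345,180:390,::-1].repeat(3,0).repeat(3,1))
E
```

```text
time_s: 3.18
eef_pos: [0.4943, -0.0644, 0.2415]
eef_rot: [-1.659, 1.57, 2.841]
force: [0.5, 0.4, -0.2]
gripper_width: 0.0004
```

View pics/w2.png

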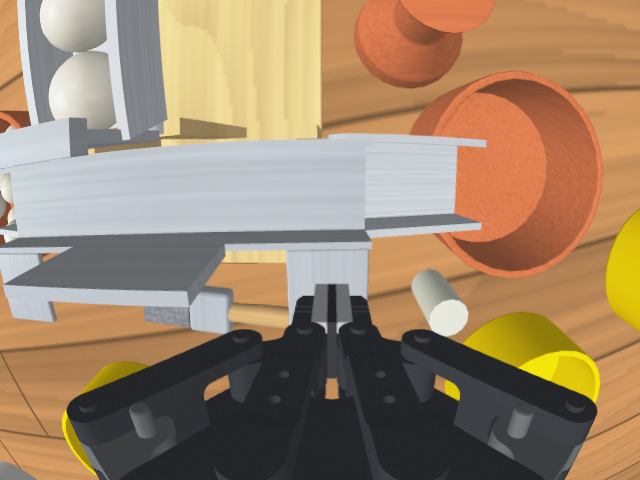

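View pics/s2.png

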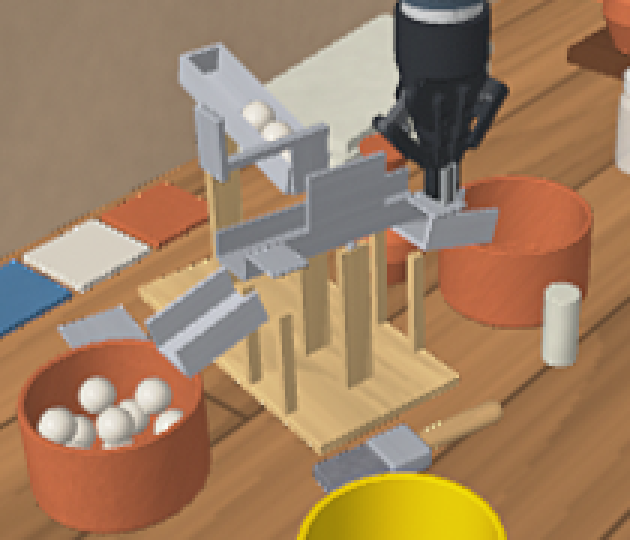

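Side crop: the gate is roughly level or just past, with the fingertips on the right pad at about (447,200). I press a little further.

```bash
python3 -m inch '[[0.005,0,0,0,0],[0.01,0,0,0,0],[0.014,0,0,0,0],[0.014,0,0,0,0],[0.014,0,0,0,0]]'
python3 -m inch '[[-0.02,0,0,0,0],[-0.06,-0.02,0,0,0],[-0.11,-0.04,0,0,0],[-0.11,-0.04,0,0,0]]'
python3 - <<'E'
from h import *
import cv2
cv2.imwrite('pics/w3.png',bot.grab_frame('wrist')[:,:,::-1])
cv2.imwrite('pics/s3.png',bot.grab_frame('side')[165:345,180:390,::-1].repeat(3,0).repeat(3,1))
E
```

```text
time_s: 3.9
eef_pos: [0.4946, -0.0646, 0.2279]
eef_rot: [0.931, 1.571, -0.852]
force: [0.4, -0.3, -0.5]
gripper_width: 0.0002
time_s: 4.4
eef_pos: [0.4564, -0.0563, 0.3422]
eef_rot: [1.51, 1.563, -0.273]
force: [0.3, -0.7, -0.9]
gripper_width: -0.0003
```

View pics/w3.png

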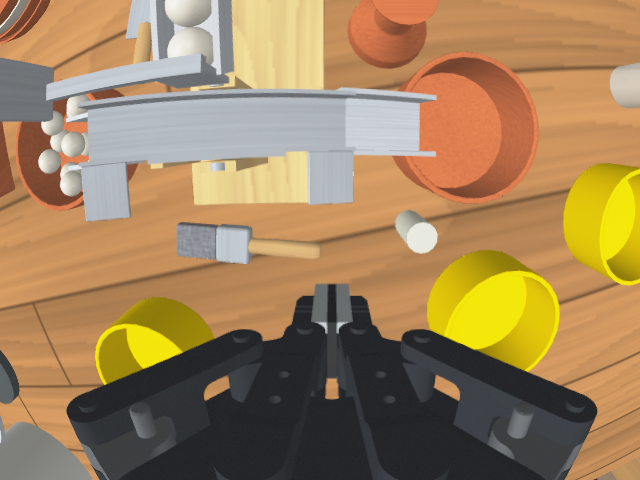

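View pics/s3.png

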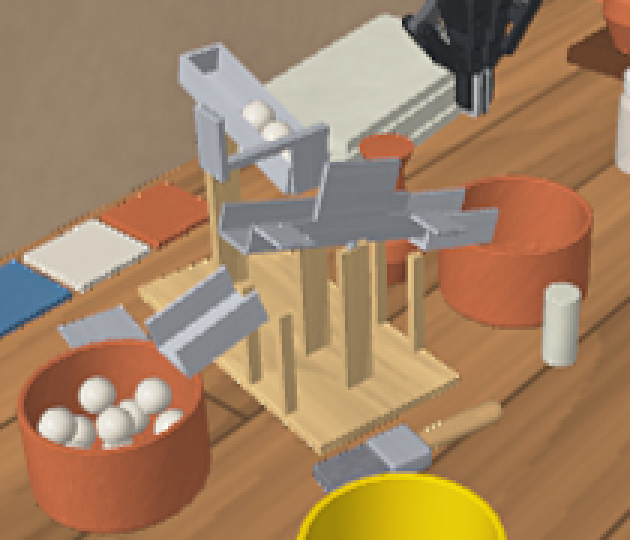

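The gate now lies over to the right: the right pad is at wrist (331,178) and the left pad is raised at (106,190). I refit the feeder pose before going for the paddle.

```bash
python3 - <<'E'
from h import *
s=bot.read_state()
obs=[((-.062,-.063,.152),(309,203)),((-.062,-.097,.142),(354,204)),((-.062,.097,.200),(87,220)),((-.062,.063,.190),(130,216)),
((0,-.215,.085),(464,127))]
F=lambda f:np.concatenate([wproj(W(f,P),s['eef_pos'],s['eef_rot'])-o for P,o in obs])
r=least_squares(F,[.5,0,-.2],loss='soft_l1')
f=r.x;print(f,r.fun.reshape(-1,2).round(1))
Rt=Ro.from_euler('xyz',s['eef_rot']).as_matrix()
for g in(f,[.5561,.0085,-.2127]):
    for P in[(.026,.094,.256),(.026,.094,.281)]:
        w=W(g,P);print(w.round(4),(Rt.T@(w-s['eef_pos'])).round(4),'side',(proj('side',w)-[180,165])*3,'top',(proj('top',w)-[210,130])*3.4)
E
```

```text
[ 0.55868962  0.00144006 -0.21400911] [[ -0.    0.5]
 [  2.8  -2.6]
 [-13.3   0.3]
 [-10.3   0.2]
 [ 18.2   0.3]]
[0.6041 0.0878 0.256 ] [ 0.0826  0.1144 -0.172 ] side [207.41671009 135.24732007] top [263.50423096 239.41980609]
[0.6041 0.0878 0.281 ] [ 0.0576  0.1144 -0.172 ] side [204.75566755 106.42881123] top [260.61599797 232.01274482]
[0.6014 0.0949 0.256 ] [ 0.0826  0.1102 -0.1784] side [203.16243866 139.69533359] top [252.8118675  243.47021544]
[0.6014 0.0949 0.281 ] [ 0.0576  0.1103 -0.1784] side [200.43632478 110.76867623] top [249.66728442 236.15784824]
```

```bash
python3 -m inch '[[0,0,-0.06,0,0],[0,0,-0.12,0,0],[0,0,-0.18,0,0],[0,0.02,-0.22,0,0],[0,0.07,-0.225,0,0],[0,0.113,-0.225,0,0],[0.02,0.113,-0.22,0,0],[0.027,0.113,-0.212,0,0],[0.027,0.113,-0.212,0,0]]'
python3 - <<'E'
from h import *
import cv2
s=bot.read_state();print(Ro.from_euler('xyz',s['eef_rot']).as_matrix().round(3))
cv2.imwrite('pics/w4.png',bot.grab_frame('wrist')[:,:,::-1])
a=bot.grab_frame('side')[115:345,160:390,::-1]; cv2.imwrite('pics/s4.png',cv2.resize(a,None,fx=2.6,fy=2.6,interpolation=2))
E
```

```text
time_s: 5.62
eef_pos: [0.5865, 0.0027, 0.315]
eef_rot: [-3.065, 1.525, 1.526]
force: [0.0, 0.1, 0.0]
gripper_width: 0.0001
[[ 0.002  0.993 -0.121]
 [ 0.046 -0.121 -0.992]
 [-0.999 -0.003 -0.046]]
```

View pics/w4.png

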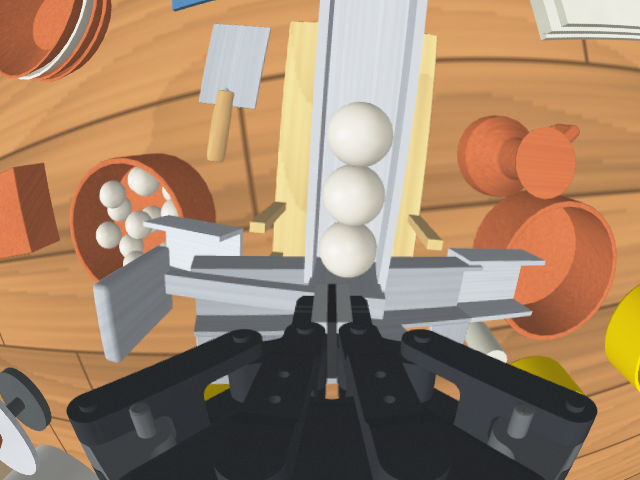

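View pics/s4.png

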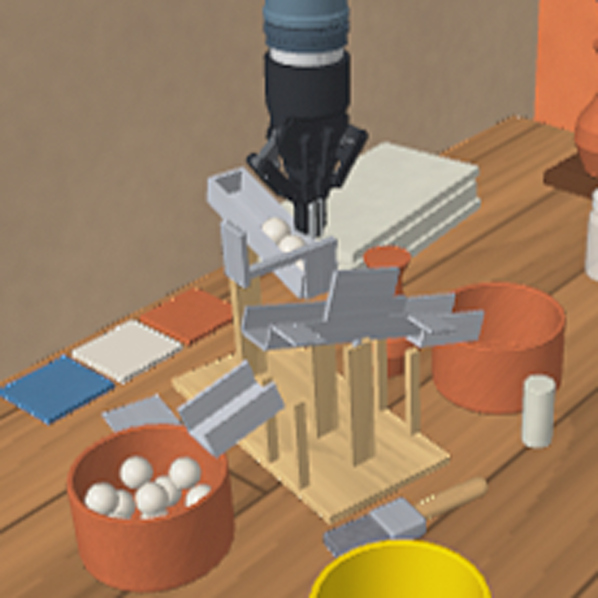

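The arm lagged and ended over the channel mouth at tip z of about 0.242, with nothing touched (force 0). I raise straight up first and read the joints.

```bash
python3 -m inch '[[-0.03,0,0,0,0],[-0.06,0,0,0,0],[-0.06,0,0,0,0]]'
python3 - <<'E'
from h import *
s=bot.read_state();print(s['joints'].round(3),s['dq'].round(3));R=Ro.from_euler('xyz',s['eef_rot']).as_matrix();print(R.round(3))
f=[.5580,.004,-.2135]
for P in[(.026,.094,.256)]:
    w=W(f,P);print(w.round(4),(R.T@(w-s['eef_pos'])).round(4))
E
```

```text
time_s: 6.1
eef_pos: [0.5863, 0.0001, 0.3792]
eef_rot: [3.065, 1.525, 1.373]
force: [0.6, -0.3, -0.2]
gripper_width: 0.0001
[-0.127  0.395  0.3    1.472  0.046  3.136] [-0.     0.02  -0.069 -0.043 -0.002  0.002]
[[ 0.009  0.993 -0.12 ]
 [ 0.045 -0.121 -0.992]
 [-0.999  0.003 -0.046]]
[0.6033 0.0904 0.256 ] [ 0.1272  0.0056 -0.086 ]
```

Joint 6 is at its limit (3.136), so I roll the tool back about 85° and push with the fingers' side faces instead.

```bash
python3 -m inch '[[0,0,0,-0.18,0],[0,0,0,-0.36,0],[0,0,0,-0.54,0],[0,0,0,-0.72,0],[0,0,0,-0.9,0],[0,0,0,-1.08,0],[0,0,0,-1.26,0],[0,0,0,-1.44,0],[0,0,0,-1.48,0],[0,0,0,-1.48,0]]'
python3 - <<'E'
from h import *
s=bot.read_state();print(s['joints'].round(3),s['dq'].round(3));R=Ro.from_euler('xyz',s['eef_rot']).as_matrix();print(R.round(3))
f=[.5580,.004,-.2135]
for P in[(.026,.094,.256)]:
    w=W(f,P);print(w.round(4),(R.T@(w-s['eef_pos'])).round(4))
E
```

```text
time_s: 7.35
eef_pos: [0.5852, 0.0003, 0.3753]
eef_rot: [1.737, 1.525, 1.525]
force: [-0.8, -1.2, -0.7]
gripper_width: 0.0003
[-0.127  0.398  0.294  1.47   0.046  1.656] [0.    0.002 0.009 0.005 0.    0.01 ]
[[ 0.002  0.211  0.978]
 [ 0.046  0.976 -0.211]
 [-0.999  0.045 -0.008]]
[0.6033 0.0904 0.256 ] [ 0.1233  0.0864 -0.0003]
```

```bash
python3 -m inch '[[-0.015,0.03,0,0,0],[-0.015,0.08,0,0,0],[-0.01,0.13,0,0,0],[0,0.13,0,0,0],[0.03,0.13,0,0,0],[0.055,0.13,0,0,0],[0.062,0.13,0,0,0],[0.062,0.13,0,0,0]]'
python3 - <<'E'
from h import *
import cv2
s=bot.read_state();print(s['joints'].round(3));R=Ro.from_euler('xyz',s['eef_rot']).as_matrix();print(R.round(3))
f=[.5580,.004,-.2135]
for P in[(.026,.094,.256)]:
    w=W(f,P);print(w.round(4),(R.T@(w-s['eef_pos'])).round(4))
cv2.imwrite('pics/w5.png',bot.grab_frame('wrist')[:,:,::-1])
a=bot.grab_frame('side')[115:345,160:390,::-1]; cv2.imwrite('pics/s5.png',cv2.resize(a,None,fx=2.6,fy=2.6,interpolation=2))
E
```

```text
time_s: 8.35
eef_pos: [0.6129, 0.1294, 0.3198]
eef_rot: [1.73, 1.525, 1.517]
force: [-0.1, 0.6, 0.4]
gripper_width: 0.0
[0.09  0.479 0.276 1.362 0.045 1.873]
[[ 0.002  0.211  0.977]
 [ 0.045  0.976 -0.211]
 [-0.999  0.045 -0.007]]
[0.6033 0.0904 0.256 ] [ 0.062  -0.043  -0.0007]
```

View pics/w5.png

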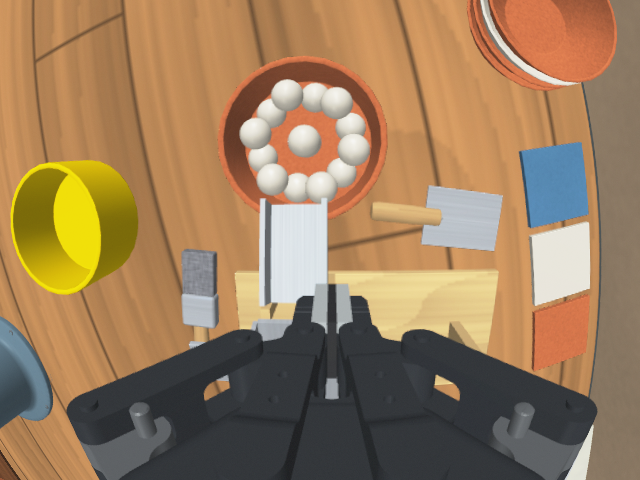

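View pics/s5.png

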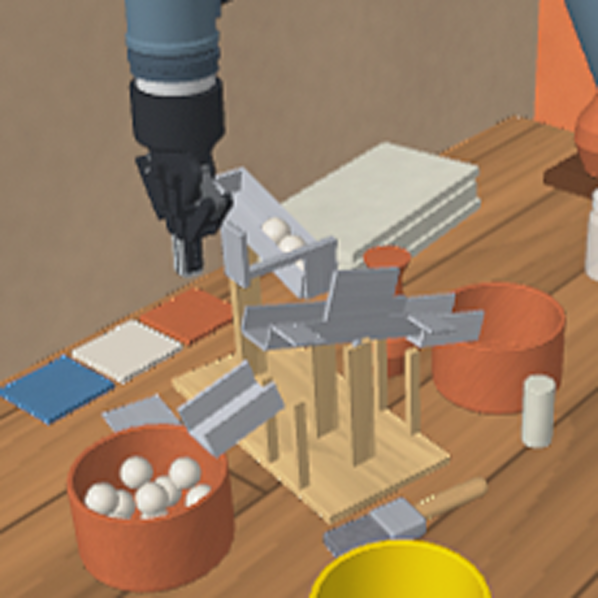

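The fingers stand left of the paddle (side crop: tip (187,270), paddle (236,255)). Now I push right.

```bash
python3 -m inch '[[0,-0.015,0,0,0],[0,-0.027,0,0,0],[0,-0.035,0,0,0],[0,-0.045,0,0,0],[0,-0.055,0,0,0],[0,-0.065,0,0,0],[0,-0.075,0,0,0],[0,-0.083,0,0,0],[0,-0.083,0,0,0]]'
python3 - <<'E'
from h import *
import cv2
a=bot.grab_frame('side')[115:345,160:390,::-1]; cv2.imwrite('pics/s6.png',cv2.resize(a,None,fx=2.6,fy=2.6,interpolation=2))
E
```

```text
time_s: 9.57
eef_pos: [0.5956, 0.0481, 0.3161]
eef_rot: [1.719, 1.526, 1.506]
force: [0.1, -0.3, -1.8]
gripper_width: -0.0001
```

View pics/s6.png

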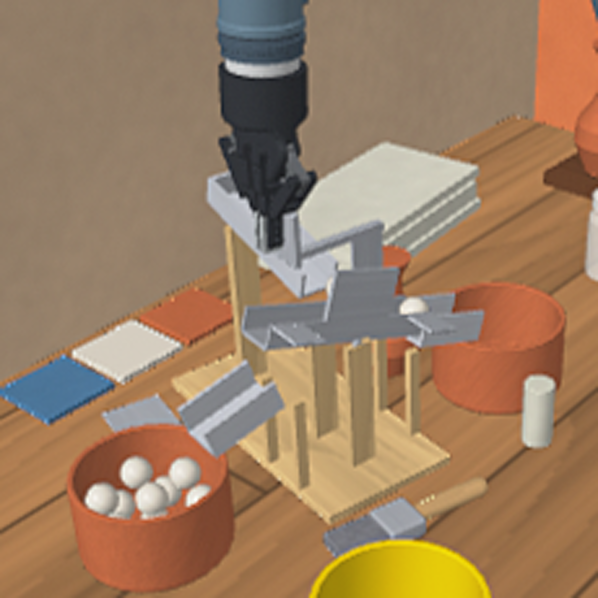

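Balls are rolling to the right. I back off to the left, raise, and let them run.

```bash
python3 -m inch '[[0,0.01,0,0,0],[0,0.03,0,0,0],[-0.02,0.05,0,0,0],[-0.07,0.06,0,0,0],[-0.1,0.09,0,0,0],[-0.1,0.12,0,0,0],[-0.1,0.15,0,0,0],[-0.1,0.15,0,0,0],[-0.1,0.15,0,0,0],[-0.1,0.15,0,0,0]]'
python3 -m inch '[[0,0,0,0,0],[0,0,0,0,0],[0,0,0,0,0],[0,0,0,0,0],[0,0,0,0,0],[0,0,0,0,0],[0,0,0,0,0],[0,0,0,0,0]]'
python3 - <<'E'
from h import *
import cv2
a=bot.grab_frame('side')[115:345,160:390,::-1]; cv2.imwrite('pics/s7.png',cv2.resize(a,None,fx=2.6,fy=2.6,interpolation=2))
a=bot.grab_frame('top')[100:330,180:460,::-1]; cv2.imwrite('pics/t7.png',cv2.resize(a,None,fx=2.6,fy=2.6,interpolation=2))
E
```

```text
time_s: 10.88
eef_pos: [0.6269, 0.1904, 0.4231]
eef_rot: [1.706, 1.525, 1.494]
force: [-0.5, 0.6, 0.4]
gripper_width: -0.0
time_s: 11.88
eef_pos: [0.6271, 0.1909, 0.423]
eef_rot: [1.705, 1.525, 1.493]
force: [-0.6, -0.3, -0.3]
gripper_width: 0.0005
```

View pics/s7.png

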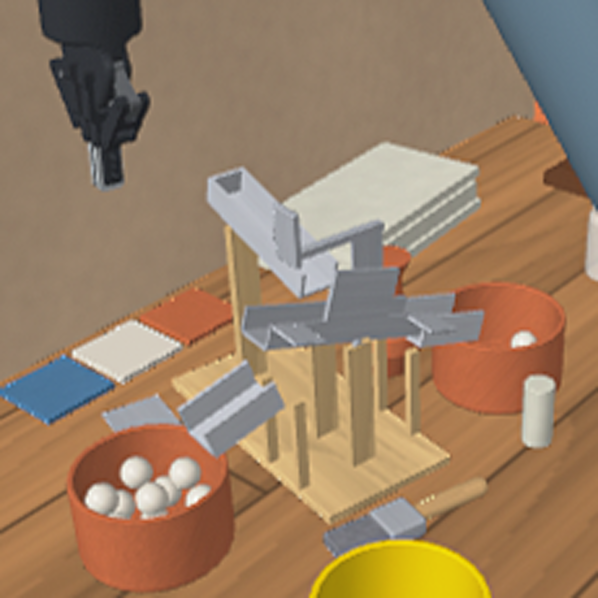

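View pics/t7.png

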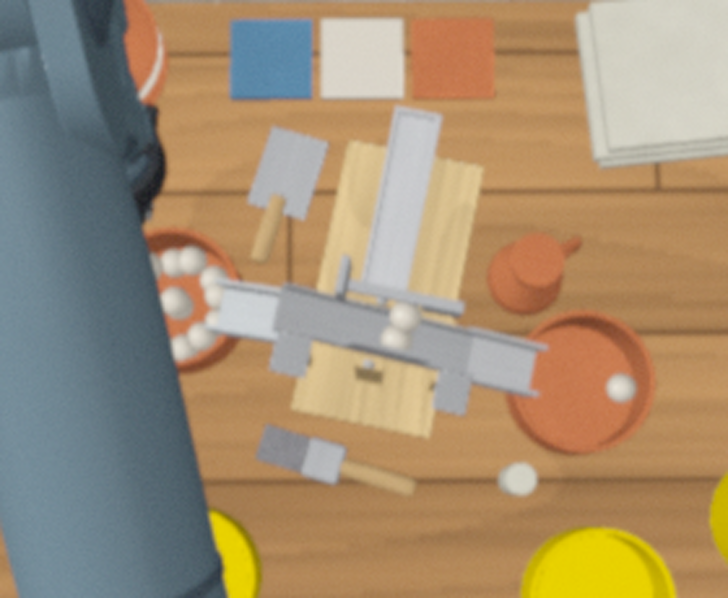

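One ball is in the jar. Two are resting in the trough at top crop (403,317) and (395,338). I wait and recheck before acting.

```bash
python3 -m inch '[[0,0,0,0,0],[0,0,0,0,0],[0,0,0,0,0],[0,0,0,0,0],[0,0,0,0,0],[0,0,0,0,0],[0,0,0,0,0],[0,0,0,0,0]]'
python3 - <<'E'
from h import *
import cv2
a=bot.grab_frame('top')[190:270,260:400,::-1]; cv2.imwrite('pics/t8.png',cv2.resize(a,None,fx=5.5,fy=5.5,interpolation=2))
E
```

```text
time_s: 12.98
eef_pos: [0.6271, 0.1908, 0.423]
eef_rot: [1.705, 1.525, 1.493]
force: [-0.9, 0.3, 0.3]
gripper_width: 0.0001
```

View pics/t8.png

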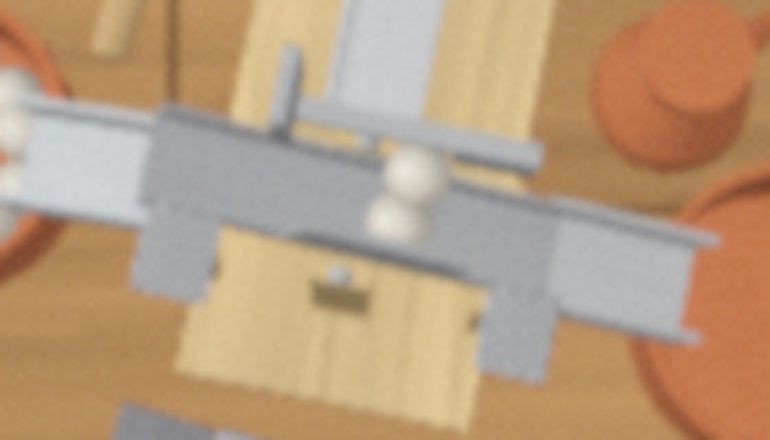

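```bash
python3 - <<'E'
from h import *
f=np.array([.5580,.004,-.2135])
m=bot.camera_model('top')
def ray(u,v,z):
    d=m['R'].T@np.array([(u-m['cx'])/m['fx'],(v-m['cy'])/m['fy'],1]);o=-m['R'].T@m['t'];w=o+d*(z-o[2])/d[2]
    c,s=np.cos(f[2]),np.sin(f[2]);e=w[:2]-f[:2];return (c*e[0]+s*e[1],-s*e[0]+c*e[1])
T=lambda u,v:(260+u/5.5,190+v/5.5)
for n,p in dict(up=(415,172),lo=(393,217),bladeR=(540,160),paddle=(285,130),bsL=(300,235),bsR=(465,275),wallL=(165,105),wallR=(560,200)).items():
    for z in(.165,.19,.21,.24,.26):print(n,z,np.round(ray(*T(*p),z),3))
s=bot.read_state();R=Ro.from_euler('xyz',s['eef_rot']).as_matrix()
for P in[(-.043,.08,.195)]:
    w=W(f,P);print(w,(R.T@(w-s['eef_pos'])).round(4))
E
```

```text
up 0.165 [ 0.017 -0.024]
up 0.19 [ 0.013 -0.024]
up 0.21 [ 0.01  -0.024]
up 0.24 [ 0.005 -0.024]
up 0.26 [ 0.002 -0.024]
lo 0.165 [-0.005 -0.019]
lo 0.19 [-0.008 -0.019]
lo 0.21 [-0.011 -0.019]
lo 0.24 [-0.015 -0.019]
lo 0.26 [-0.018 -0.019]
bladeR 0.165 [ 0.034 -0.077]
bladeR 0.19 [ 0.029 -0.076]
bladeR 0.21 [ 0.026 -0.076]
bladeR 0.24 [ 0.021 -0.074]
bladeR 0.26 [ 0.018 -0.073]
paddle 0.165 [0.023 0.037]
paddle 0.19 [0.019 0.035]
paddle 0.21 [0.016 0.034]
paddle 0.24 [0.012 0.032]
paddle 0.26 [0.008 0.031]
bsL 0.165 [-0.021  0.02 ]
bsL 0.19 [-0.024  0.019]
bsL 0.21 [-0.027  0.018]
bsL 0.24 [-0.03   0.017]
bsL 0.26 [-0.033  0.016]
bsR 0.165 [-0.024 -0.055]
bsR 0.19 [-0.027 -0.055]
bsR 0.21 [-0.029 -0.054]
bsR 0.24 [-0.033 -0.053]
bsR 0.26 [-0.035 -0.053]
wallL 0.165 [0.023 0.091]
wallL 0.19 [0.019 0.089]
wallL 0.21 [0.016 0.087]
wallL 0.24 [0.012 0.084]
wallL 0.26 [0.008 0.081]
wallR 0.165 [ 0.018 -0.09 ]
wallR 0.19 [ 0.014 -0.088]
wallR 0.21 [ 0.011 -0.087]
wallR 0.24 [ 0.006 -0.086]
wallR 0.26 [ 0.003 -0.085]
[0.53292684 0.09129454 0.195     ] [ 0.2229 -0.1274 -0.0697]
```

The wedged upper ball seems to lean on the blade plate's left edge; by image shift the blade has travelled about 54 to 58 mm. I take a closer look from above.

```bash
python3 -m inch '[[-0.01,-0.05,-0.02,0,0],[-0.01,-0.1,-0.04,0,0],[-0.01,-0.15,-0.05,0,0],[-0.01,-0.2,-0.06,0,0],[-0.01,-0.25,-0.06,0,0],[-0.01,-0.25,-0.06,0,0]]'
python3 - <<'E'
from h import *
import cv2
s=bot.read_state();print(s['eef_pos'],s['joints'].round(2))
a=bot.grab_frame('wrist')[:,:,::-1]; cv2.imwrite('pics/w9.png',a)
E
```

```text
time_s: 13.78
eef_pos: [0.5151, -0.0438, 0.4221]
eef_rot: [1.705, 1.526, 1.488]
force: [-0.7, 0.5, -0.1]
gripper_width: 0.0004
[ 0.5150591  -0.04379505  0.4221151 ] [-0.23  0.26  0.22  1.54  0.04  1.56]
```

View pics/w9.png

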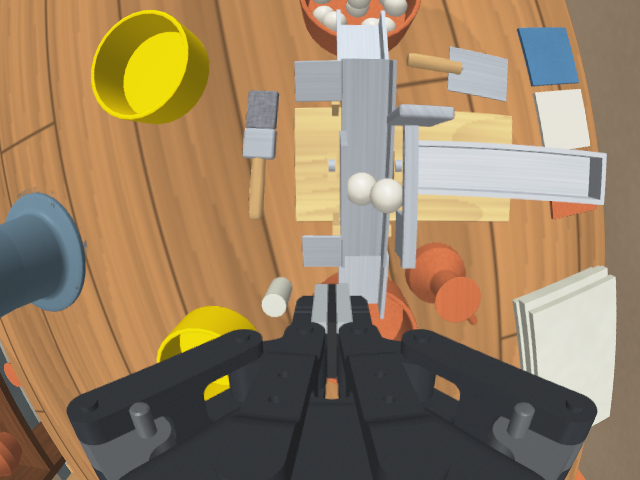

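```bash
python3 -m inch '[[0,0.05,0.02,0,0],[0,0.1,0.04,0,0],[0.008,0.15,0.059,0,0],[0.008,0.15,0.059,0,0],[0.05,0.15,0.059,0,0],[0.09,0.15,0.059,0,0],[0.11,0.15,0.059,0,0],[0.11,0.15,0.059,0,0]]'
python3 - <<'E'
from h import *
s=bot.read_state();R=Ro.from_euler('xyz',s['eef_rot']).as_matrix();print((R.T@(np.array([.5956,.0481,.3161])-s['eef_pos'])).round(4))
E
```

```text
time_s: 14.82
eef_pos: [0.604, 0.0983, 0.317]
eef_rot: [1.793, 1.525, 1.582]
force: [-0.4, 0.4, 0.7]
gripper_width: 0.0002
[-0.0014 -0.0508  0.0023]
```

```bash
python3 -m inch '[[0,-0.025,0,0,0],[0,-0.045,0,0,0],[0,-0.051,0,0,0],[0,-0.053,0,0,0],[0,-0.055,0,0,0],[0,-0.055,0,0,0]]'
python3 -m inch '[[0,-0.002,0,0,0],[0,-0.004,0,0,0],[0,-0.004,0,0,0]]'
python3 - <<'E'
from h import *
import cv2
a=bot.grab_frame('side')[115:345,160:390,::-1]; cv2.imwrite('pics/s10.png',cv2.resize(a,None,fx=2.6,fy=2.6,interpolation=2))
a=bot.grab_frame('wrist')[:,:,::-1]; cv2.imwrite('pics/w10.png',a)
E
```

```text
time_s: 15.58
eef_pos: [0.5939, 0.0445, 0.3161]
eef_rot: [1.705, 1.525, 1.494]
force: [0.4, -0.5, -0.2]
gripper_width: 0.0
time_s: 15.95
eef_pos: [0.5935, 0.0428, 0.3161]
eef_rot: [1.685, 1.519, 1.475]
force: [2.3, 9.2, 0.7]
gripper_width: -0.0001
```

View pics/s10.png

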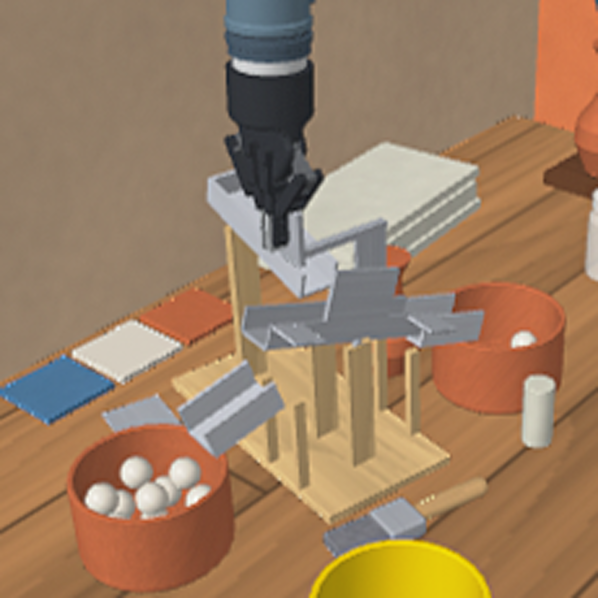

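The blade is now at its stop (9 N reaction). I back off to above the raised left pad, planning a light tap to break the jam without tipping the gate past the middle.

```bash
python3 -m inch '[[0,0.03,0,0,0],[-0.04,0.04,0,0,0],[-0.06,0.04,-0.02,0,0],[-0.06,0.04,-0.06,0,0],[-0.06,0.038,-0.076,0,0],[-0.03,0.038,-0.076,0,0],[0,0.038,-0.076,0,0],[0.01,0.038,-0.076,0,0],[0.01,0.038,-0.076,0,0]]'
python3 - <<'E'
from h import *
import cv2
a=bot.grab_frame('side')[115:345,160:390,::-1]; cv2.imwrite('pics/s11.png',cv2.resize(a,None,fx=2.6,fy=2.6,interpolation=2))
a=bot.grab_frame('top')[170:290,240:440,::-1]; cv2.imwrite('pics/t11.png',cv2.resize(a,None,fx=4,fy=4,interpolation=2))
E
```

```text
time_s: 17.18
eef_pos: [0.5264, 0.0938, 0.3077]
eef_rot: [1.739, 1.525, 1.527]
force: [-0.5, 0.1, -0.3]
gripper_width: 0.0003
```

View pics/s11.png

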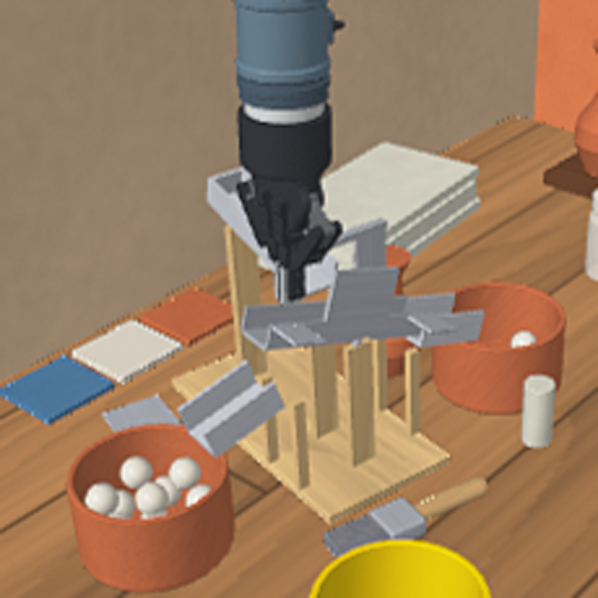

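View pics/t11.png

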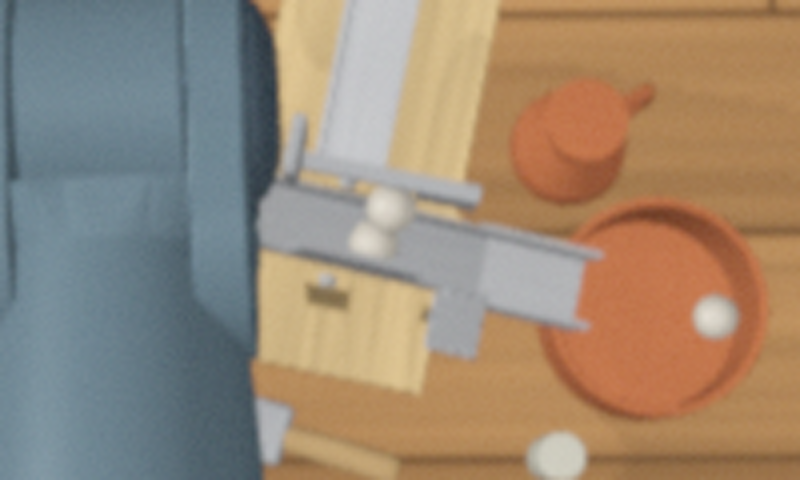

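```bash
python3 -m inch '[[0.02,0,0,0,0],[0.035,0,0,0,0],[0.041,0,0,0,0],[0.045,0,0,0,0],[0.048,0,0,0,0]]'
python3 - <<'E'
from h import *
import cv2
a=bot.grab_frame('side')[115:345,160:390,::-1]; cv2.imwrite('pics/s12.png',cv2.resize(a,None,fx=2.6,fy=2.6,interpolation=2))
a=bot.grab_frame('top')[170:290,240:440,::-1]; cv2.imwrite('pics/t12.png',cv2.resize(a,None,fx=4,fy=4,interpolation=2))
E
```

```text
time_s: 17.9
eef_pos: [0.5272, 0.0961, 0.2604]
eef_rot: [1.688, 1.525, 1.476]
force: [-0.1, 0.5, 0.6]
gripper_width: -0.0001
```

View pics/s12.png

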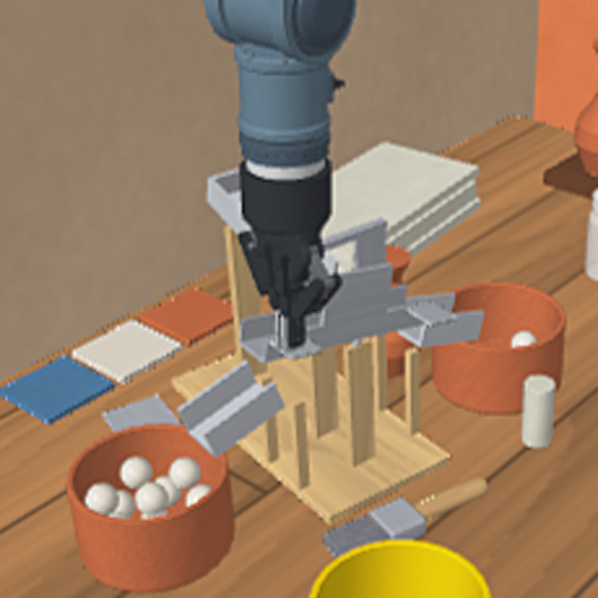

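View pics/t12.png

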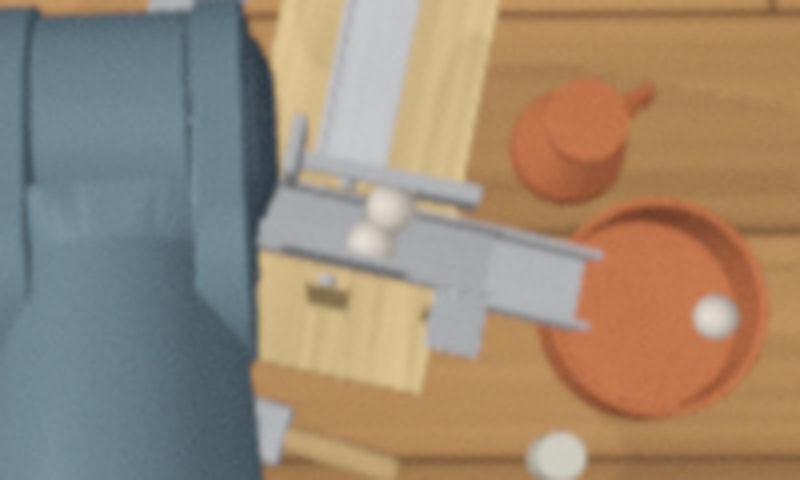

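The gate tilted slightly and the balls have not rolled left. I release quickly so the gate drops back onto its stop.

```bash
python3 -m inch '[[-0.05,0,0,0,0],[-0.05,0,0,0,0],[-0.05,0,0,0,0],[-0.05,0,0,0,0],[-0.05,0,0,0,0]]'
python3 - <<'E'
from h import *
import cv2
a=bot.grab_frame('top')[170:290,240:440,::-1]; cv2.imwrite('pics/t13.png',cv2.resize(a,None,fx=4,fy=4,interpolation=2))
E
```

```text
time_s: 18.62
eef_pos: [0.5262, 0.0938, 0.3091]
eef_rot: [1.748, 1.525, 1.536]
force: [0.2, 0.4, -0.3]
gripper_width: 0.0
```

View pics/t13.png

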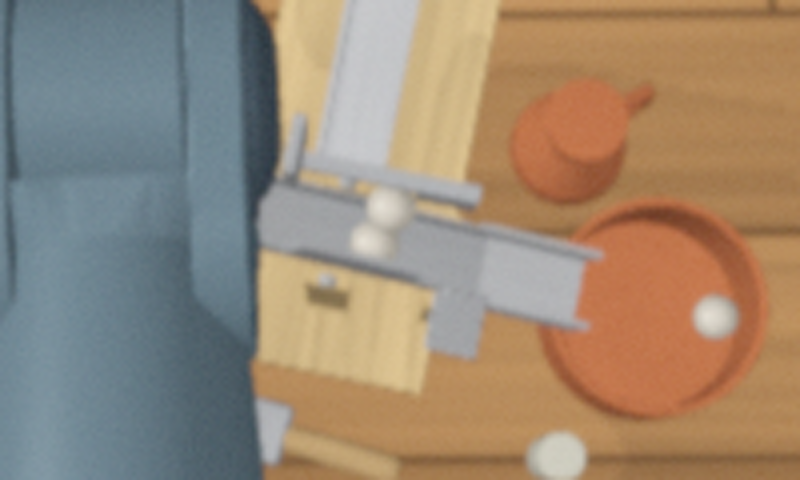

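Still wedged. I try a deeper repeated tap, staying short of level.

```bash
python3 -m inch '[[0.035,0,0,0,0],[0.056,0,0,0,0],[0.056,0,0,0,0],[0.02,0,0,0,0],[0.056,0,0,0,0],[0.056,0,0,0,0],[0,0,0,0,0],[0,0,0,0,0],[0,0,0,0,0]]'
python3 - <<'E'
from h import *
import cv2
a=bot.grab_frame('top')[170:290,240:440,::-1]; cv2.imwrite('pics/t14.png',cv2.resize(a,None,fx=4,fy=4,interpolation=2))
E
```

```text
time_s: 19.8
eef_pos: [0.5271, 0.0937, 0.3112]
eef_rot: [1.669, 1.525, 1.457]
force: [0.8, -0.1, -0.1]
gripper_width: 0.0002
```

View pics/t14.png

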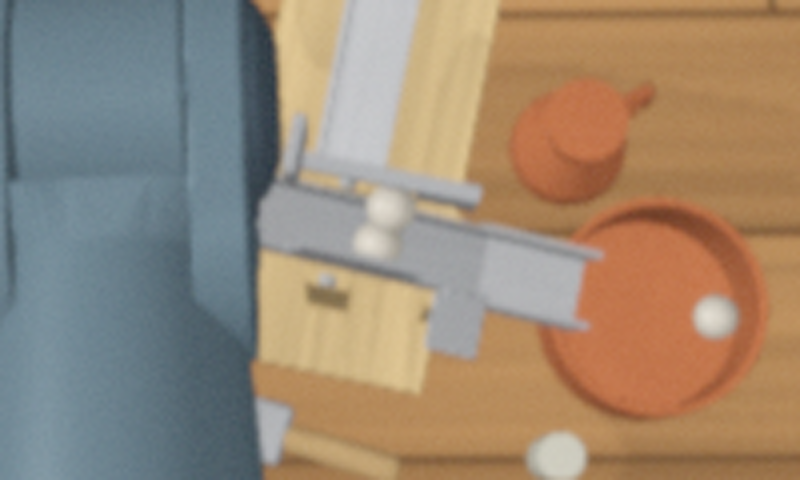

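The lower ball crept right (368→375 px) while the upper stayed put, so tapping helps. I repeat it.

```bash
python3 -m inch '[[0.035,0,0,0,0],[0.058,0,0,0,0],[0.058,0,0,0,0],[0.02,0,0,0,0],[0.058,0,0,0,0],[0.058,0,0,0,0],[0.02,0,0,0,0],[0.058,0,0,0,0],[0.058,0,0,0,0],[0.01,0,0,0,0]]'
python3 -m inch '[[0,0,0,0,0],[0,0,0,0,0]]'
python3 - <<'E'
from h import *
import cv2
a=bot.grab_frame('top')[170:290,240:440,::-1]; cv2.imwrite('pics/t15.png',cv2.resize(a,None,fx=4,fy=4,interpolation=2))
E
```

```text
time_s: 21.1
eef_pos: [0.5235, 0.0941, 0.2974]
eef_rot: [1.949, 1.525, 1.737]
force: [0.7, -0.1, 0.2]
gripper_width: 0.0004
time_s: 21.35
eef_pos: [0.5269, 0.0942, 0.301]
eef_rot: [1.688, 1.525, 1.476]
force: [-0.8, -0.4, -1.5]
gripper_width: -0.0
```

View pics/t15.png

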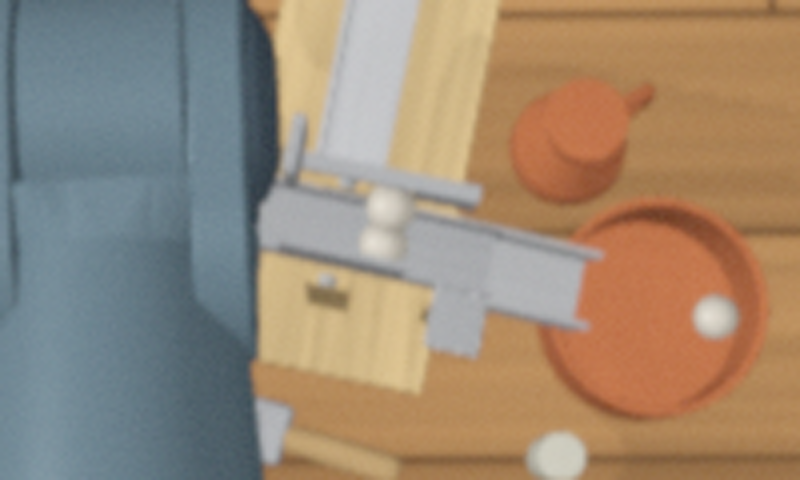

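```bash
python3 -m inch '[[0,0,0,0,0],[0,0,0,0,0]]'
python3 - <<'E'
from h import *
import cv2
a=bot.grab_frame('top')[170:290,240:440,::-1]; cv2.imwrite('pics/t16.png',cv2.resize(a,None,fx=4,fy=4,interpolation=2))
a=bot.grab_frame('side')[115:345,160:390,::-1]; cv2.imwrite('pics/s16.png',cv2.resize(a,None,fx=2.6,fy=2.6,interpolation=2))
E
```

```text
time_s: 21.65
eef_pos: [0.5263, 0.0942, 0.2994]
eef_rot: [1.742, 1.525, 1.53]
force: [0.3, 0.6, 0.1]
gripper_width: -0.0002
```

View pics/t16.png

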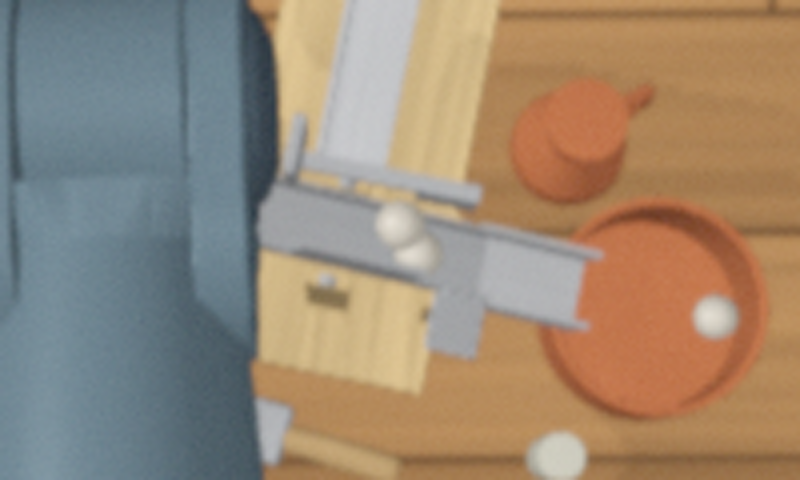

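View pics/s16.png

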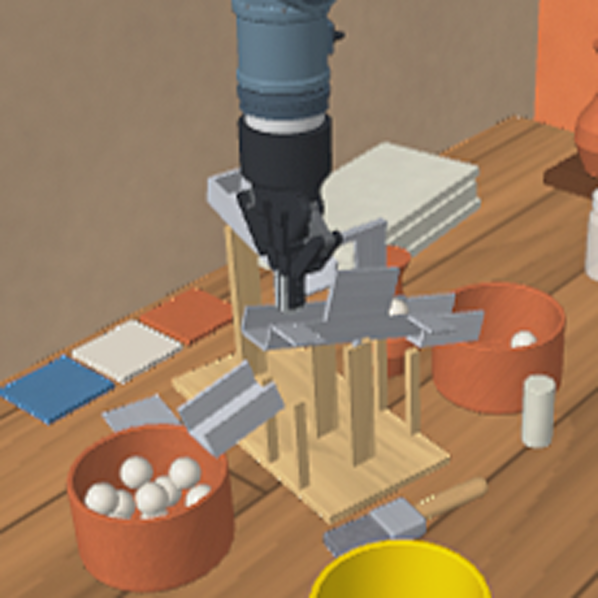

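The jam broke and both balls are now rolling right (top crop (400,223) and (415,248)). I retreat clear and wait.

```bash
python3 -m inch '[[-0.04,0,0,0,0],[-0.09,0,0,0,0],[-0.12,0.03,-0.03,0,0],[-0.12,0.06,-0.05,0,0],[-0.12,0.1,-0.05,0,0],[-0.12,0.1,-0.05,0,0],[-0.12,0.1,-0.05,0,0],[-0.12,0.1,-0.05,0,0],[-0.12,0.1,-0.05,0,0],[-0.12,0.1,-0.05,0,0]]'
python3 -m inch '[[0,0,0,0,0],[0,0,0,0,0],[0,0,0,0,0],[0,0,0,0,0],[0,0,0,0,0]]'
python3 - <<'E'
from h import *
import cv2
a=bot.grab_frame('top')[100:330,180:460,::-1]; cv2.imwrite('pics/t17.png',cv2.resize(a,None,fx=2.6,fy=2.6,interpolation=2))
a=bot.grab_frame('side')[115:345,160:390,::-1]; cv2.imwrite('pics/s17.png',cv2.resize(a,None,fx=2.6,fy=2.6,interpolation=2))
E
```

```text
time_s: 23.0
eef_pos: [0.4985, 0.1964, 0.4249]
eef_rot: [1.705, 1.525, 1.493]
force: [-0.4, -1.3, -0.7]
gripper_width: -0.0
time_s: 23.62
eef_pos: [0.4985, 0.197, 0.4248]
eef_rot: [1.704, 1.525, 1.492]
force: [-0.1, 0.3, 0.5]
gripper_width: -0.0
```

View pics/t17.png

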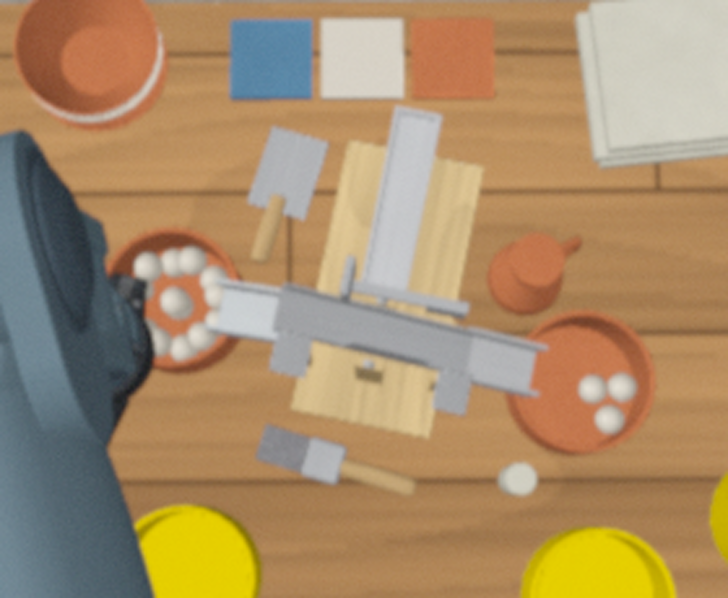

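View pics/s17.png

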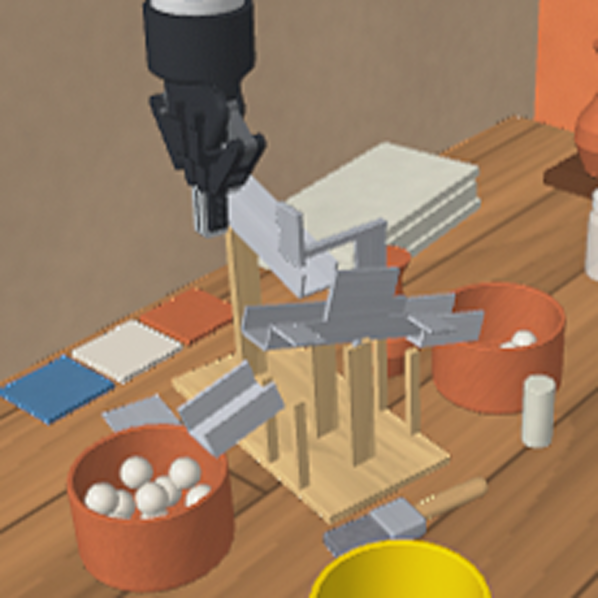

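All three balls are in the right-hand jar (top crop (592,388), (621,387), (609,419)). The gate is right end down, the blade is open, and the robot is clear.

```bash
python3 -c "
from workcell import bot
print(bot.hand_in())"
```

```text
the job is handed in; nothing more can be done
None
```

All three balls are in the right-hand jar, but two of them jammed on the way and I had to free them by tapping the gate. I handed the job in at about 24 s.

- **Gate:** I pressed the right-hand pad with closed fingertips until the gate fell over to the right.
- **Blade:** I pushed the paddle right to about 54–58 mm of travel. After the jam I pushed it on to its stop, where it pushed back with about 9 N.
- **Jam:** Only the first ball rolled straight through. The other two wedged side by side in the gate trough. I tapped the raised left-hand pad several times, which neither the task nor the order asked for. I aimed each tap short of level; one picture just after the last taps showed the gate near level, but it fell back to the right and both balls rolled into the jar. I did not touch the balls or jars.
- **Arm limit:** On the way to the paddle the wrist's last joint reached the end of its range, stopping at 3.136 against 3.14. The arm stopped short above the channel mouth, with the force near zero and nothing touched. I raised it, turned the tool about 85° and pushed with the sides of the fingers.
- **Position fits:** My feeder fits from the wrist and the fixed cameras differed by a few mm, up to about 9 mm sideways. The clearances I used covered that.

The last top picture shows three balls in the right-hand jar, the channel and gate empty, the gate right end down and the blade open. The other things near the feeder look unmoved and the robot is clear of everything. The side picture agrees, though it shows only part of the jar's inside.

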